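# Unbolt the specimen case

### The arm

A 6-joint arm with a two-finger parallel gripper is mounted at the origin on the work surface. World frame = base frame: x ahead of the robot, y to its left, z up, the work surface at z = 0. Lengths are in m, angles in rad, forces in N, time in s.
With the tool pointing down it reaches from about 0.225 to 0.875 m from the base axis. Payload 3.4 kg.
Tool frame: the origin (TCP) lies midway between the tips of the shut fingers; the grasp point (between the pads) lies 19 mm behind it (manip.grip_point_offset is the distance from the TCP to the grasp point, in m); z points along the fingers, y is the line along which they close (so a half turn about z gives the same grasp; the last joint's range is limited). The gripper opens to 85 mm and grips with 20 to 120 N. Pads are 22 mm wide; open, the fingers measure 114 mm over their backs; the gripper's body (76 mm by 85 mm) begins 54 mm behind the grasp point. The pads swing forward as they close: fully open they stand 13 mm farther back than shut.
Start: joints at [-1.282, 0.276, 1.505, -0, 1.361, -0.121], TCP at [0.229, -0.527, 0.231] pointing down, gripper open.
Joint ranges: [-2.89, 2.89], [-0.75, 2.08], [0.22, 2.7], [-1.18, 4.32], [0.11, 2.71], [-2.7, 2.7]. Speed limits (rad/s): [2.57, 2.57, 3.14, 3.14, 3.14, 3.14].

### API

Orientations are given as a unit quaternion [w, x, y, z].
In Python, from rig import manip gives the robot as it stands.
- The arm moves only by the shell command python3 -m handwheel 'ROWS' [FORCE]. ROWS is JSON, a list of rows, each an object with "translation": the shift along the tool's x, y, z in m, a list of three; "angular": the turn, a rotation vector about the tool's x, y, z in degrees, a list of three; "hand": the closure, from 0 (fully open) to 1 (shut). A call has 1 to 10 rows; each row shifts and turns the commanded pose from where the row before left it, along the tool's axes as they then stand; what a row does not reach is not made up. A row lasts 1/12 s, in which the tool goes at most 41.7 mm and 7.16 degrees, less where a joint would pass 70% of its speed; a pose out of reach is approached as far as the arm can. A call with a gripper value outside its range is refused whole. The fingers move at their own pace and stop on an object; FORCE is the grip in N (left out, the last holds). Time passes only in rows, so rows that do not move let the fingers close. It gives the time, the measured TCP pose, the force, the opening and the grip force at its end, in the units of the state.
- manip.get_state(): the state, without advancing time (a new reading comes with each control period).
- manip.get_image(name): name is "scene" or "top" or "wrist"; returns the picture (480x640x3 uint8, red, green, blue); there is no depth.
- manip.camera_info(name): a dict with "camera_matrix" (3x3 intrinsics, pixels), "eye" and "orientation" of the camera in the world; the wrist camera has in their place "tool_from_camera" (4x4, takes a point from camera to tool coordinates, whose origin is the TCP and whose axes are the flange's). Camera axes: x right, y down, z forward; pixel columns grow to the right and rows downward; lengths in m; the calibration is good to about 2 mm. The wrist camera is an equidistant fisheye: a pixel r from the principal point sees the ray r / f radians off the axis. A picture is of the moment at which its call begins: read the wrist's pose just before it. camera_info takes no time and is no camera call.
- manip.sign_off(): hands the job in; it is judged then, once.
The state is a dict: "clock": time; "qpos": joint angles; "qd": joint speeds; "effort": joint torques, N m; "position": TCP position; "ee_rot": TCP orientation; "contact_force": force on the tool from outside, world axes, zero at the start; "moment": the same for the moment, N m; "width": finger opening in m; "gripper_force": force on a finger pad.
Only numpy, scipy, OpenCV 4.12 (cv2) and the standard library are available. Lean on these libraries where they do the work, as an engineer would, in place of code of your own. Each camera call takes 0.05 s, during which the arm holds its last target. There are 200 camera calls.

### The job

Unbolt the grey specimen case, using the fingertips only. Press the long spring catch plate on its lid well down with one fingertip and hold it down while the other fingertip pushes the bolt, by its upright lug, out of its keeper and all the way to the far end of its travel; only then let the catch spring back up, and take the hand away. Leave everything else standing where it is.

Things in the scene. Friction and masses are not known exactly. Their poses are not given: they have to be found in the camera images.
- case: Grey specimen case fixed to the bench, 200 (x) x 300 (y) x 80 mm high; origin at the centre of its underside, z up. All case positions below are in its frame, mm. Pushing the lug towards the case's +y draws the bolt. The bolt lies along the line x = 25, the catch plate along x = -27, on a lock plate (top z = 84). Loose things stand on the lid beyond the lock plate.
- keeper (a point): Top centre of the keeper, a dark bridge at x = 25, y = -104, 30 (x) x 22 (y) mm, top z = 104, that holds the bolt's tip when locked. Like it, two guide bridges, 8 mm long, stand over the bolt at y = -66 and y = 66.
- lug (a point): Top centre of the bolt's upright steel lug, 26 (x) x 12 (y) mm; moves with the bolt. Top z = 134, foot on the flat bolt bar (16 mm wide, top z = 100). At x = 25, y = -20 with the bolt home, y = 26 when fully drawn. Push its -y face towards +y. A fingertip above z = 104 clears bar and bridges.
- catch_top (a point): Top centre of the steel catch plate, 30 (x) x 120 (y) mm with fine cross ribs, at x = -27, y = -15; moves with the catch. Top z = 118 at rest, 108 fully down (its dark housing reaches z = 104). A fingertip can press anywhere on it and slide along it. Centre line to the lug's centre line 52 mm, gap between them 24 mm.
- bolt (a joint): Travel of the bolt in m, towards the case's +y: 0 home (locked), 0.046 fully drawn, at its stop. It slides with about 2 N of friction and stays where it is left. With the catch up, a tooth stops it after about 2 mm.
- catch (a joint): Travel of the catch plate in m, straight down: 0 up, 0.010 fully down, at its stop. Spring force 2 N at the top, rising evenly to 7 N at the bottom. Its tooth clears the bolt at 0.004; well down is beyond 0.005. Let go, it springs up by itself and locks the bolt again if that is drawn beyond 0.041.
- vial: Bystander: small amber glass vial with a black cap, 24 mm across, 46 mm tall, standing on the case's lid; origin at the centre of its underside.
- jar: Bystander: small glass jar with a white cap, 38 mm across, 42 mm tall, standing on the case's lid; origin at the centre of its underside.
- beaker: Bystander: glass beaker, 68 mm across, 85 mm tall, on the bench beside the case; origin at the centre of its underside.
- wash_bottle: Bystander: white plastic bottle, 64 mm across, 150 mm tall, on the bench beside the case; origin at the centre of its underside.
- spatula: Bystander: spatula 170 mm long lying on the bench in front of the case (robot side); origin under its middle.
- slide_box: Bystander: cardboard box 75 x 85 x 32 mm on the bench behind the case; origin at the centre of its underside.
- petri_dish: Bystander: clear plastic dish with lid, 86 mm across, 16 mm tall, on the bench behind the case; origin at the centre of its underside.

How it is judged:
On the way, in this order (a step that is already met when the one before it is completed fails the run):
1. the catch is pressed well down (over 5 mm) with the bolt still home (value of joint catch above 0.005 m and value of joint bolt below 0.006 m), for 0.1 s.
2. the bolt is fully drawn (over 41.5 mm of 46) with the catch still held down (value of joint bolt above 0.0415 m and value of joint catch above 0.005 m), for 0.1 s.
At the end, for the whole second after the job is handed in: The bolt is drawn at least 41.5 mm of its 46 mm and at rest, and the catch has sprung up again (within 1.5 mm) (value of joint bolt above 0.0415 m and value of joint catch below 0.0015 m and velocity of joint bolt between -0.005 and 0.005 m/s); the robot touches nothing.
It fails at once if the catch comes up (under 5 mm down) while the bolt is between its ends (6 to 40 mm) (value of joint bolt between 0.006 and 0.04 m and value of joint catch below 0.005 m).
It fails at once if a bystander is shifted, lifted or carried by more than 15 mm (distance of any of vial, jar, beaker, wash_bottle, spatula, slide_box, petri_dish from where it was at the start of the episode above 0.015 m).
It fails at once if a bystander is tipped over (angle between any of vial, jar, beaker, wash_bottle, slide_box, petri_dish's own z axis and vertical above 0.35 rad).
It also fails if it takes over 32 s, if anything falls off the work surface, if the arm or the gripper's body presses on something with over 40 N, if the wrist force passes 120 N, or if a joint passes its speed limit or range.

## Working session

There is one attempt and no reset: what is moved stays moved. The work goes in short steps, Python scripts to look and compute and a shell command to move; the robot and the scene stay as the last step left them, time stands still between calls to the robot, and variables do not carry over. Pictures are saved under pics/ and viewed, at most 10 in all, crops included, and the job is handed in when it is done.

```bash
mkdir -p pics
python3 - <<'E'
from rig import manip
import cv2,numpy as np
s=manip.get_state()
print({k:np.round(v,3).tolist() for k,v in s.items()})
for n in("scene","top"):
    cv2.imwrite(f"pics/{n}0.png",manip.get_image(n)[:,:,::-1]); print(n,manip.camera_info(n))
print(manip.camera_info("wrist"))
E
```

```text
{'clock': 0.0, 'qpos': [-1.282, 0.277, 1.506, 0.0, 1.361, -0.121], 'qd': [0.001, -0.002, 0.0, 0.001, 0.0, 0.001], 'effort': [-0.0, -41.678, -24.58, -0.0, 0.011, -0.0], 'position': [0.229, -0.527, 0.23], 'ee_rot': [-0.001, 0.979, 0.203, -0.0], 'contact_force': [-0.05, -0.027, 0.047], 'moment': [0.007, 0.002, -0.022], 'gripper_force': 0.0, 'width': 0.085}
scene {'camera_matrix': array([[593.32298426,   0.        , 312.81350041],
       [  0.        , 593.32298426, 235.82372745],
       [  0.        ,   0.        ,   1.        ]]), 'eye': array([ 1.42356484, -0.10161283,  0.77873012]), 'orientation': array([-0.32679532,  0.6889926 ,  0.58672639, -0.27248148])}
top {'camera_matrix': array([[434.92383858,   0.        , 315.03501657],
       [  0.        , 434.92383858, 241.01897259],
       [  0.        ,   0.        ,   1.        ]]), 'eye': array([0.49307191, 0.05821068, 0.89685282]), 'orientation': array([-0.05250522,  0.71069179, -0.70015833,  0.04403056])}
{'camera_matrix': array([[371.64829954,   0.        , 319.51674244],
       [  0.        , 371.64829954, 245.24933012],
       [  0.        ,   0.        ,   1.        ]]), 'tool_from_camera': array([[ 2.41911289e-04, -9.65719122e-01, -2.59589136e-01,
         6.55437285e-02],
       [ 9.99999916e-01,  3.19451239e-04, -2.56516517e-04,
         3.27525362e-04],
       [ 3.30648977e-04, -2.59589053e-01,  9.65719118e-01,
        -1.43615760e-01],
       [ 0.00000000e+00,  0.00000000e+00,  0.00000000e+00,
         1.00000000e+00]])}
```

View pics/top0.png

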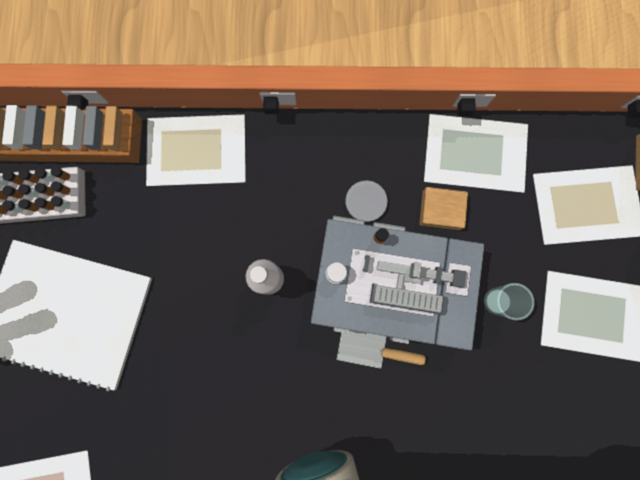

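View pics/scene0.png

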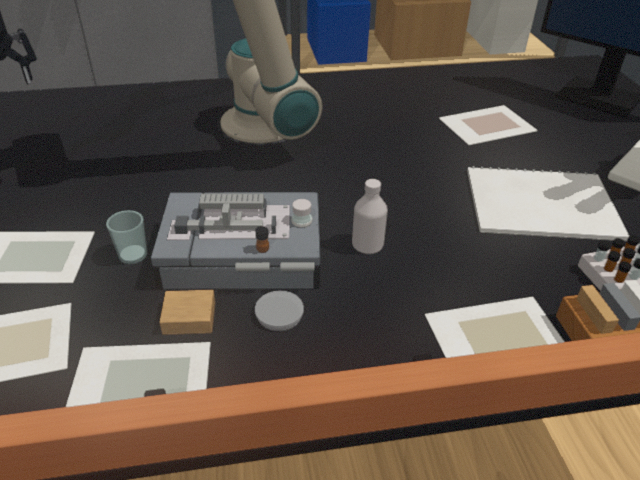

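Top view: case centre near (398,283), its +y pointing left in the image. The keeper is at (458,278), the lug near (402,280), the catch at (407,298), the jar at (337,273) and the vial at (381,237).

Run:
```python
import cv2
a=cv2.imread("pics/top0.png")[210:354,300:492]
cv2.imwrite("pics/crop_top.png",cv2.resize(a,None,fx=4,fy=4,interpolation=cv2.INTER_CUBIC))
```

```text
(no output)
```

View pics/crop_top.png

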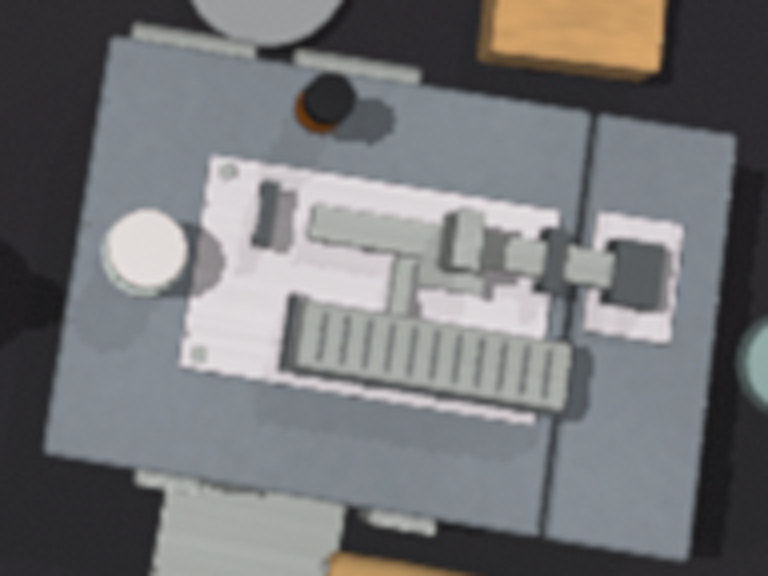

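The crop shows the lid corners at (112,38), (737,135), (688,560) and (45,455). The catch top corners are near (302,298), (572,345), (562,410) and (293,368), the lug top near (469,240) and the keeper near (638,275). The next script fits the planar pose to these points at their known heights, then checks it in the scene view.

```bash
cat > h.py <<'E'
import numpy as np,cv2
from rig import manip
from scipy.spatial.transform import Rotation as R
def rot(q): return R.from_quat([q[1],q[2],q[3],q[0]]).as_matrix()
def ray(n,px,z):
    c=manip.camera_info(n);d=rot(c["orientation"])@np.linalg.solve(c["camera_matrix"],[px[0],px[1],1]);e=c["eye"]
    return e+d*(z-e[2])/d[2]
def proj(n,p):
    c=manip.camera_info(n);v=c["camera_matrix"]@(rot(c["orientation"]).T@(np.asarray(p)-c["eye"]));return v[:2]/v[2]
E
python3 - <<'E'
from h import *
L=[(112,38,100,150,80),(737,135,100,-150,80),(688,560,-100,-150,80),(45,455,-100,150,80),
(302,298,-12,45,118),(572,345,-12,-75,118),(562,410,-42,-75,118),(293,368,-42,45,118),(469,240,25,-20,134),(638,275,25,-104,104)]
L=np.array(L,float)
W=np.array([ray("top",(300+(a-1.5)/4,210+(b-1.5)/4),z/1e3)[:2] for a,b,_,_,z in L]);B=L[:,2:4]/1e3
def fit(W,B):
    b0,w0=B.mean(0),W.mean(0);H=(B-b0).T@(W-w0);t=np.arctan2(H[0,1]-H[1,0],H[0,0]+H[1,1])
    Q=np.array([[np.cos(t),-np.sin(t)],[np.sin(t),np.cos(t)]]);return t,Q,w0-Q@b0
for sel in (slice(0,4),slice(0,10)):
    t,Q,o=fit(W[sel],B[sel]);print(np.degrees(t),o)
    print(np.round((W-(B@Q.T+o))*1e3,1).tolist())
im=cv2.imread("pics/scene0.png")
P=lambda x,y,z:np.r_[Q@[x/1e3,y/1e3]+o,z/1e3]
img=cv2.resize(im[170:300,140:340],None,fx=4,fy=4,interpolation=cv2.INTER_CUBIC)
for a,b,x,y,z in L:
    u,v=proj("scene",P(x,y,z));cv2.circle(img,(int((u-140)*4+1.5),int((v-170)*4+1.5)),3,(0,0,255),-1)
cv2.imwrite("pics/scene_ov.png",img)
for n,u,z in(("jar",(147-1.5,238-1.5),122),("vial",(328,100),126)): 
    p=ray("top",(300+u[0]/4,210+u[1]/4),z/1e3);print(n,p,Q.T@(p[:2]-o))
E
```

```text
-8.265483161772153 [ 0.52848765 -0.0875194 ]
[[-1.2, -1.0], [-0.5, 0.7], [1.2, 1.4], [0.5, -1.1], [1.0, 1.5], [-0.6, 0.9], [0.6, 1.7], [-0.2, 1.2], [-0.5, 0.1], [-0.9, 0.4]]
-8.354464221949478 [ 0.52845964 -0.08695645]
[[-1.4, -1.4], [-0.3, 0.2], [1.5, 0.7], [0.3, -1.8], [1.0, 0.9], [-0.5, 0.3], [0.7, 1.0], [-0.2, 0.6], [-0.4, -0.5], [-0.7, -0.1]]
jar [0.54953352 0.02954658 0.122     ] [0.00392273 0.11832868]
vial [ 0.6115562  -0.05135611  0.126     ] [0.07704213 0.04729621]
```

View pics/scene_ov.png

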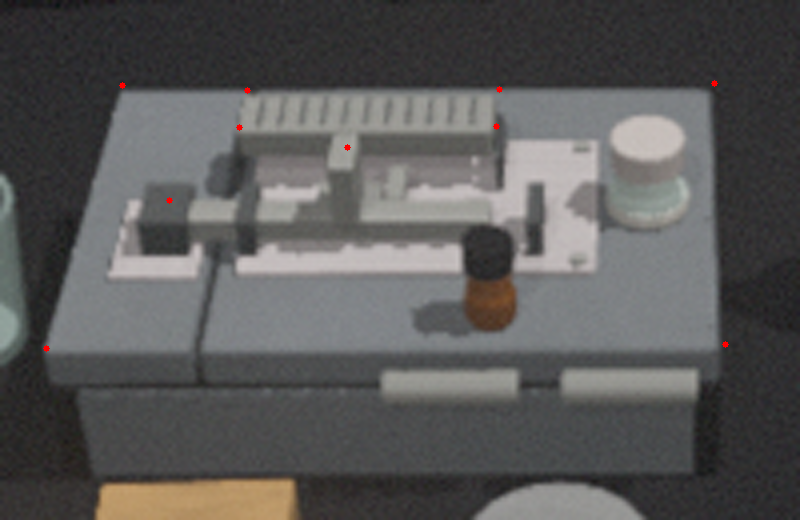

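The fit holds to about 1.5 mm in both views: case origin (0.528, -0.087), yaw -8.35°. The jar and vial are clear of the finger paths. I'll hover above the start point at case (-1, -45) with an opening of about 38 mm. Tool x should then lie along case +y.

```bash
python3 -m handwheel '[{"translation":[0.0354,-0.0206,0],"angular":[0,0,0],"hand":0.55},{"translation":[0.0354,-0.0206,0],"angular":[0,0,0],"hand":0.55},{"translation":[0.0354,-0.0206,0],"angular":[0,0,0],"hand":0.55},{"translation":[0.0354,-0.0206,0],"angular":[0,0,0],"hand":0.55},{"translation":[0.0354,-0.0206,0],"angular":[0,0,0],"hand":0.55},{"translation":[0.0354,-0.0206,0],"angular":[0,0,0],"hand":0.55},{"translation":[0.0354,-0.0206,0],"angular":[0,0,0],"hand":0.55},{"translation":[0.0354,-0.0206,0],"angular":[0,0,0],"hand":0.55},{"translation":[0.0354,-0.0206,0],"angular":[0,0,0],"hand":0.55},{"translation":[0.0354,-0.0206,0],"angular":[0,0,0],"hand":0.55}]' 20
python3 -m handwheel '[{"translation":[0.0354,-0.0206,0],"angular":[0,0,0],"hand":0.55},{"translation":[0.0354,-0.0206,0],"angular":[0,0,0],"hand":0.55},{"translation":[0,0,0],"angular":[0,0,-7.1],"hand":0.55},{"translation":[0,0,0],"angular":[0,0,-7.1],"hand":0.55},{"translation":[0,0,0],"angular":[0,0,-7.1],"hand":0.55},{"translation":[0,0,0],"angular":[0,0,-7.1],"hand":0.55},{"translation":[0,0,0],"angular":[0,0,-7.1],"hand":0.55},{"translation":[0,0,0],"angular":[0,0,-7.1],"hand":0.55},{"translation":[0,0,0],"angular":[0,0,-7.1],"hand":0.55},{"translation":[0,0,0],"angular":[0,0,-7.1],"hand":0.55}]'
python3 -m handwheel '[{"translation":[0,0,0],"angular":[0,0,-1.4],"hand":0.55},{"translation":[0,0,0],"angular":[0,0,0],"hand":0.55},{"translation":[0,0,0],"angular":[0,0,0],"hand":0.55}]'
cat >> h.py <<'E'
TH=np.radians(-8.35);Q=np.array([[np.cos(TH),-np.sin(TH)],[np.sin(TH),np.cos(TH)]]);O=np.array([.5285,-.0870])
def show():
    s=manip.get_state();T=rot(s["ee_rot"]);p=np.array(s["position"])
    print("t",round(s["clock"],2),"case mm",np.round(Q.T@(p[:2]-O)*1e3,1),"z",round(p[2]*1e3,1),"w",round(s["width"]*1e3,1),
     "F case",np.round(np.r_[Q.T@s["contact_force"][:2],s["contact_force"][2]],2),"M",np.round(s["moment"],2))
    print("yaw err deg",np.degrees(np.arctan2(T[1,0],T[0,0]))-90-np.degrees(TH),"tilt",np.round(T[:2,2],4))
    return s,T,p
E
python3 - <<'E'
from h import *
s,T,p=show()
cv2.imwrite("pics/wrist1.png",manip.get_image("wrist")[:,:,::-1])
E
```

```text
clock: 0.93
position: [0.4723, -0.1955, 0.2311]
ee_rot: [-0.0, 0.979, 0.203, -0.0]
contact_force: [-0.2, 0.2, -0.5]
width: 0.0382
gripper_force: 0.0
clock: 1.77
position: [0.5199, -0.1313, 0.2308]
ee_rot: [-0.0, 0.762, 0.647, -0.0]
contact_force: [-1.0, 0.3, -0.5]
width: 0.0384
gripper_force: 0.0
clock: 2.02
position: [0.5201, -0.1314, 0.231]
ee_rot: [-0.0, 0.757, 0.653, -0.0]
contact_force: [0.5, -1.0, 0.5]
width: 0.0383
gripper_force: 0.0
t 2.02 case mm [ -1.9 -45.1] z 231.0 w 38.3 F case [ 0.65 -0.91  0.48] M [ 0.02 -0.04  0.04]
yaw err deg -0.10961130996808244 tilt [-0.0005  0.0001]
```

View pics/wrist1.png

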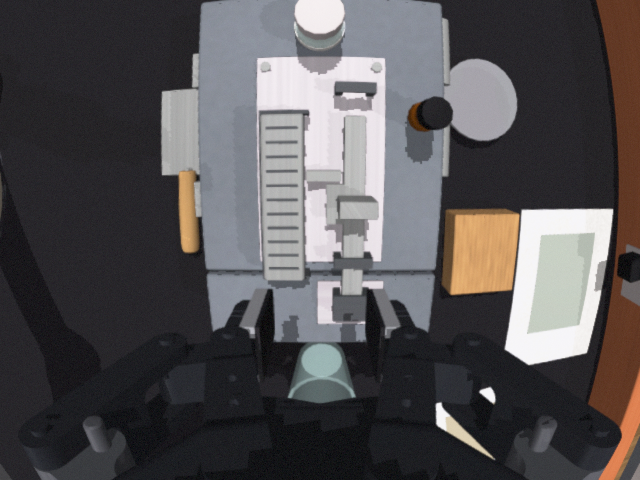

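The wrist view shows a well-aligned pose: lug top at about (358,208), catch from (283,111) to (283,278), and the finger ends at about (262,292) and (377,292). I'll cross-check these by casting rays.

```bash
cat >> h.py <<'E'
def wray(px,z,T,p):
    c=manip.camera_info("wrist");K=c["camera_matrix"];M=np.array(c["tool_from_camera"])
    v=np.array([px[0]-K[0,2],px[1]-K[1,2]]);r=np.hypot(*v);a=r/K[0,0]
    d=T@M[:3,:3]@np.r_[v/r*np.sin(a),np.cos(a)];e=p+T@M[:3,3]
    w=e+d*(z-e[2])/d[2];return np.round(np.r_[Q.T@(w[:2]-O)*1e3],1)
E
python3 - <<'E'
from h import *
s,T,p=show()
for n,u,z in(("lug top -y edge mid(25,-26)",(359,218),.134),("lug top +y edge(25,-14)",(358,198),.134),("keeper 25,-104",(350,306),.104),("catch far L -42,45",(261,112),.118),("catch far R -12,45",(303,112),.118),("catch near L -42,-75",(264,281),.118),("catch near R",(305,281),.118),
 ("tipL in",(272,290),p[2]+.005),("tipL out",(250,290),p[2]+.005),("tipR in",(367,290),p[2]+.005),("tipR out",(388,290),p[2]+.005)): print(n,wray(u,z,T,p))
E
```

```text
t 2.07 case mm [ -1.8 -45.1] z 231.1 w 38.5 F case [-0.5  -0.13  0.91] M [ 0.03  0.03 -0.02]
yaw err deg -0.08862257329247747 tilt [-0.0003  0.0001]
lug top -y edge mid(25,-26) [ 24.4 -25.9]
lug top +y edge(25,-14) [ 23.5 -12.5]
keeper 25,-104 [  22.5 -102.8]
catch far L -42,45 [-41.7  45.7]
catch far R -12,45 [-12.9  45. ]
catch near L -42,-75 [-43.  -76.2]
catch near R [-12.5 -76.1]
tipL in [-20.9 -35.7]
tipL out [-30.  -35.8]
tipR in [ 17.4 -35.8]
tipR out [ 26.1 -35.9]
```

All points agree to within 2 mm. Descending to just above the catch.

```bash
python3 -m handwheel '[{"translation":[0,0,0.03],"angular":[0,0,0],"hand":0.55},{"translation":[0,0,0.03],"angular":[0,0,0],"hand":0.55},{"translation":[0,0,0.03],"angular":[0,0,0],"hand":0.55},{"translation":[0,0,0.014],"angular":[0,0,0],"hand":0.55},{"translation":[0,0,0],"angular":[0,0,0],"hand":0.55},{"translation":[0,0,0],"angular":[0,0,0],"hand":0.55},{"translation":[0,0,0],"angular":[0,0,0],"hand":0.55}]'; python3 -c "
from h import *
show()"
python3 -m handwheel '[{"translation":[0,0,0.004],"angular":[0,0,0],"hand":0.55},{"translation":[0,0,0.004],"angular":[0,0,0],"hand":0.55},{"translation":[0,0,0],"angular":[0,0,0],"hand":0.55},{"translation":[0,0,0],"angular":[0,0,0],"hand":0.55},{"translation":[0,0,0],"angular":[0,0,0],"hand":0.55}]'; python3 -c "
from h import *
show()"
python3 -m handwheel '[{"translation":[0,0,0.003],"angular":[0,0,0],"hand":0.55},{"translation":[0,0,0],"angular":[0,0,0],"hand":0.55},{"translation":[0,0,0],"angular":[0,0,0],"hand":0.55},{"translation":[0,0,0],"angular":[0,0,0],"hand":0.55}]'; python3 -c "
from h import *
show()"
```

```text
clock: 2.65
position: [0.5213, -0.1318, 0.1285]
ee_rot: [0.001, 0.757, 0.654, 0.001]
contact_force: [0.4, 0.2, 0.3]
width: 0.0382
gripper_force: 0.0
t 2.65 case mm [ -0.6 -45.4] z 128.5 w 38.2 F case [0.38 0.27 0.35] M [-0.   -0.02  0.06]
yaw err deg -0.004274720775649499 tilt [ 0.0023 -0.001 ]
clock: 3.07
position: [0.5203, -0.1315, 0.1196]
ee_rot: [0.0, 0.757, 0.654, 0.0]
contact_force: [-1.2, -0.5, -0.3]
width: 0.0385
gripper_force: 0.0
t 3.07 case mm [ -1.6 -45.2] z 119.6 w 38.5 F case [-1.12 -0.68 -0.32] M [ 0.  0. -0.]
yaw err deg 0.02594662132792358 tilt [ 0.0005 -0.0003]
clock: 3.4
position: [0.5206, -0.1316, 0.1165]
ee_rot: [0.0, 0.757, 0.654, 0.0]
contact_force: [1.2, -0.1, 1.9]
width: 0.0384
gripper_force: 0.8
t 3.4 case mm [ -1.4 -45.3] z 116.5 w 38.4 F case [1.17 0.09 1.9 ] M [ 0.01 -0.08 -0.04]
yaw err deg 0.027644123319268132 tilt [ 0.0007 -0.0004]
```

```bash
python3 -m handwheel '[{"translation":[0,0,0.002],"angular":[0,0,0],"hand":0.55},{"translation":[0,0,0],"angular":[0,0,0],"hand":0.55},{"translation":[0,0,0],"angular":[0,0,0],"hand":0.55}]'|grep -E "posi|contact"
python3 -m handwheel '[{"translation":[0,0,0.002],"angular":[0,0,0],"hand":0.55},{"translation":[0,0,0],"angular":[0,0,0],"hand":0.55},{"translation":[0,0,0],"angular":[0,0,0],"hand":0.55}]'|grep -E "posi|contact"; python3 -c "
from h import *
show()
cv2.imwrite('pics/wrist2.png',manip.get_image('wrist')[100:400,160:480,::-1])"
```

```text
position: [0.5206, -0.1316, 0.1145]
contact_force: [0.7, -0.5, 2.3]
position: [0.5206, -0.1316, 0.1125]
contact_force: [0.9, 0.3, 4.4]
t 3.9 case mm [ -1.4 -45.3] z 112.5 w 38.4 F case [0.81 0.44 4.39] M [-0.07 -0.05  0.03]
yaw err deg 0.030742099216913843 tilt [ 0.0007 -0.0004]
```

View pics/wrist2.png

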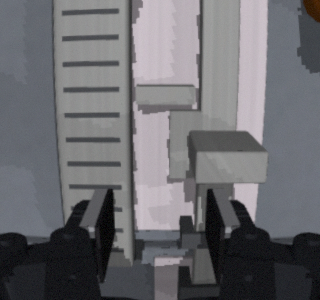

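The view shows the left finger on the catch and the right finger behind the lug's -y face. The force matches a catch travel of about 4–5 mm. Pressing further.

```bash
python3 -m handwheel '[{"translation":[0,0,0.002],"angular":[0,0,0],"hand":0.55},{"translation":[0,0,0.001],"angular":[0,0,0],"hand":0.55},{"translation":[0,0,0],"angular":[0,0,0],"hand":0.55},{"translation":[0,0,0],"angular":[0,0,0],"hand":0.55}]'|grep -E "posi|contact"
python3 -m handwheel '[{"translation":[0,0,0.001],"angular":[0,0,0],"hand":0.55},{"translation":[0,0,0],"angular":[0,0,0],"hand":0.55},{"translation":[0,0,0],"angular":[0,0,0],"hand":0.55}]'|grep -E "posi|contact"
python3 -m handwheel '[{"translation":[0,0,0],"angular":[0,0,0],"hand":0.55}]'|grep -E "posi|contact"
python3 -m handwheel '[{"translation":[0,0,0],"angular":[0,0,0],"hand":0.55}]'|grep -E "posi|contact"
```

```text
position: [0.5205, -0.1316, 0.1094]
contact_force: [1.0, -0.5, 5.3]
position: [0.5205, -0.1316, 0.1086]
contact_force: [0.6, -0.9, 6.3]
position: [0.5205, -0.1316, 0.1086]
contact_force: [0.5, -0.5, 5.0]
position: [0.5205, -0.1316, 0.1086]
contact_force: [-0.2, -0.4, 5.6]
```

Catch is about 8 mm down. Starting the push, slowly, with a check on the way.

```bash
python3 -m handwheel '[{"translation":[0.002,0,0],"angular":[0,0,0],"hand":0.55},{"translation":[0.002,0,0],"angular":[0,0,0],"hand":0.55},{"translation":[0.002,0,0],"angular":[0,0,0],"hand":0.55},{"translation":[0.002,0,0],"angular":[0,0,0],"hand":0.55},{"translation":[0,0,0],"angular":[0,0,0],"hand":0.55}]'|grep -E "posi|contact"
python3 -m handwheel '[{"translation":[0.002,0,0],"angular":[0,0,0],"hand":0.55},{"translation":[0.002,0,0],"angular":[0,0,0],"hand":0.55},{"translation":[0.001,0,0],"angular":[0,0,0],"hand":0.55},{"translation":[0,0,0],"angular":[0,0,0],"hand":0.55}]'|grep -E "posi|contact"; python3 -c "
from h import *
show()"
```

```text
position: [0.5213, -0.1246, 0.1086]
contact_force: [-0.3, -2.5, 5.8]
position: [0.5219, -0.1205, 0.1086]
contact_force: [0.1, -5.2, 4.9]
t 5.45 case mm [ -1.7 -34.1] z 108.6 w 38.4 F case [ 0.87 -5.15  4.92] M [-0.86  0.24  0.09]
yaw err deg 0.10990052300420494 tilt [-0.0004 -0.004 ]
```

```bash
python3 -m handwheel '[{"translation":[0.003,0,0],"angular":[0,0,0],"hand":0.55},{"translation":[0.003,0,0],"angular":[0,0,0],"hand":0.55},{"translation":[0.003,0,0],"angular":[0,0,0],"hand":0.55},{"translation":[0.003,0,0],"angular":[0,0,0],"hand":0.55},{"translation":[0.003,0,0],"angular":[0,0,0],"hand":0.55},{"translation":[0.003,0,0],"angular":[0,0,0],"hand":0.55}]'|grep -E "posi|contact"; python3 -c "
from h import *
show()"
python3 -m handwheel '[{"translation":[0.003,0,0],"angular":[0,0,0],"hand":0.55},{"translation":[0.003,0,0],"angular":[0,0,0],"hand":0.55},{"translation":[0.003,0,0],"angular":[0,0,0],"hand":0.55},{"translation":[0.003,0,0],"angular":[0,0,0],"hand":0.55},{"translation":[0.003,0,0],"angular":[0,0,0],"hand":0.55},{"translation":[0.003,0,0],"angular":[0,0,0],"hand":0.55}]'|grep -E "posi|contact"; python3 -c "
from h import *
show()"
```

```text
position: [0.5246, -0.1029, 0.1087]
contact_force: [-0.2, -5.6, 6.0]
t 5.95 case mm [ -1.6 -16.3] z 108.7 w 38.5 F case [ 0.64 -5.58  5.98] M [-0.98  0.28  0.  ]
yaw err deg 0.10096572561380945 tilt [-0.0002 -0.0045]
position: [0.5272, -0.0851, 0.1086]
contact_force: [-0.9, -5.7, 5.1]
t 6.45 case mm [-1.5  1.7] z 108.6 w 38.2 F case [-0.04 -5.73  5.13] M [-0.97  0.21  0.07]
yaw err deg 0.09905470178089182 tilt [-0.0001 -0.0044]
```

Sliding steadily at about 37 mm of travel. Pushing to the stop in small steps while watching the force.

```bash
python3 -m handwheel '[{"translation":[0.002,0,0],"angular":[0,0,0],"hand":0.55},{"translation":[0.002,0,0],"angular":[0,0,0],"hand":0.55},{"translation":[0.002,0,0],"angular":[0,0,0],"hand":0.55},{"translation":[0.001,0,0],"angular":[0,0,0],"hand":0.55}]'|grep -E "posi|contact"
python3 -m handwheel '[{"translation":[0.001,0,0],"angular":[0,0,0],"hand":0.55},{"translation":[0.001,0,0],"angular":[0,0,0],"hand":0.55}]'|grep -E "posi|contact"; python3 -c "
from h import *
show()
cv2.imwrite('pics/wrist3.png',manip.get_image('wrist')[100:400,160:480,::-1])"
```

```text
position: [0.5283, -0.0783, 0.1086]
contact_force: [-1.4, -9.3, 4.8]
position: [0.5283, -0.0782, 0.1087]
contact_force: [-2.5, -13.9, 5.0]
t 6.95 case mm [-1.5  8.6] z 108.7 w 38.4 F case [ -0.48 -14.15   5.01] M [-2.19  0.44 -0.08]
yaw err deg 0.16594908794785646 tilt [-0.0008 -0.0085]
```

View pics/wrist3.png

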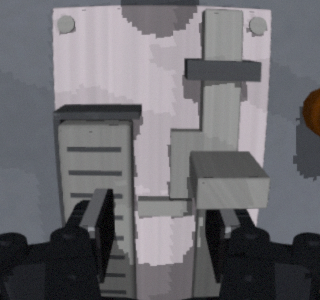

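At the stop: the force has risen to 14 N with the finger at y = 8.6, and the bar has passed through the far guide. I'll hold, ease the push, then lift straight up.

```bash
python3 -m handwheel '[{"translation":[0,0,0],"angular":[0,0,0],"hand":0.55},{"translation":[0,0,0],"angular":[0,0,0],"hand":0.55},{"translation":[0,0,0],"angular":[0,0,0],"hand":0.55},{"translation":[-0.003,0,0],"angular":[0,0,0],"hand":0.55},{"translation":[0,0,0],"angular":[0,0,0],"hand":0.55},{"translation":[0,0,-0.004],"angular":[0,0,0],"hand":0.55},{"translation":[0,0,-0.004],"angular":[0,0,0],"hand":0.55},{"translation":[0,0,-0.004],"angular":[0,0,0],"hand":0.55},{"translation":[0,0,-0.01],"angular":[0,0,0],"hand":0.55}]'|grep -E "posi|contact"
python3 -m handwheel '[{"translation":[-0.005,0,-0.015],"angular":[0,0,0],"hand":0.55},{"translation":[-0.005,0,-0.02],"angular":[0,0,0],"hand":0.55},{"translation":[-0.005,0,-0.02],"angular":[0,0,0],"hand":0.55},{"translation":[-0.01,0,-0.02],"angular":[0,0,0],"hand":0.55},{"translation":[-0.01,0,-0.02],"angular":[0,0,0],"hand":0.55},{"translation":[-0.01,0,-0.01],"angular":[0,0,0],"hand":0.55},{"translation":[0,0,0],"angular":[0,0,0],"hand":0.55},{"translation":[0,0,0],"angular":[0,0,0],"hand":0.55},{"translation":[0,0,0],"angular":[0,0,0],"hand":0.55}]'|grep -E "posi|contact"
python3 - <<'E'
from h import *
show()
cv2.imwrite('pics/wrist4.png',manip.get_image('wrist')[:,:,::-1])
E
```

```text
position: [0.5252, -0.0775, 0.1283]
contact_force: [-1.8, -5.2, -3.0]
position: [0.5207, -0.1206, 0.2337]
contact_force: [-0.1, 0.2, -0.5]
t 8.5 case mm [ -2.9 -34.4] z 233.7 w 38.6 F case [-0.13  0.19 -0.49] M [0.01 0.02 0.04]
yaw err deg 0.017874595000028748 tilt [-0.0029  0.002 ]
```

View pics/wrist4.png

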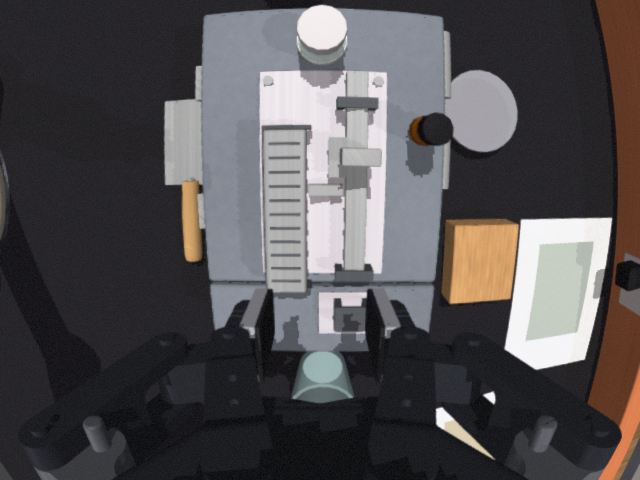

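The view shows the bolt clear of the keeper with the lug top at about (362,157), the bystanders in place and the hand clear. Now measuring the travel.

Run:
```python
from h import *
s,T,p=show()
for n,u,z in(("lug -y (20)",(362,166),.134),("lug +y (32)",(361,148),.134),("catch far L",(263,128),.118),("far R",(305,128),.118),("near L",(266,293),.118),("near R",(308,293),.118)):print(n,wray(u,z,T,p))
```

```text
t 8.55 case mm [ -2.9 -34.4] z 233.6 w 38.4 F case [ 0.38 -0.82 -0.29] M [-0.03  0.02  0.01]
yaw err deg 0.03844746869545723 tilt [-0.0032  0.0019]
lug -y (20) [24.6 19.4]
lug +y (32) [23.8 31.2]
catch far L [-42.4  45.5]
far R [-13.2  44.9]
near L [-43.7 -76.1]
near R [-11.8 -75.8]
```

The lug is at y ≈ 25.5, about 45.5 mm of travel, and the catch measures as up. Handing in.

```bash
python3 -c "
from rig import manip
print(manip.sign_off())"
```

```text
the job is handed in; nothing more can be done
None
```

I pressed the catch about 8 mm down, drew the bolt about 45.5 mm to its stop, let the catch spring back up and lifted the hand clear. No bystander looked disturbed in the last wrist view, and the job is handed in, but sign-off returned no verdict.

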